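Isolate the machine and hold the clip open over the notice card

ROBOT

A 6-joint arm with a two-finger parallel gripper is mounted at the origin on a cart in front of the work surface, level with it; the furniture and walls round the work are solid. World frame = base frame: x ahead of the robot, y to its left, z up, the work surface at z = 0. Lengths are in m, angles in rad, forces in N, time in s.
With the tool pointing down it reaches from about 0.35 to 0.925 m from the base axis. Payload 6.4 kg.
Tool frame: the origin (TCP) lies midway between the tips of the shut fingers; the grasp point (between the pads) lies 19 mm behind it; z points along the fingers, y is the line along which they close (so a half turn about z gives the same grasp; the last joint's range is limited). The gripper opens to 94 mm and grips with 3 to 60 N. Pads are 16 mm wide; open, the fingers measure 119 mm over their backs; the gripper's body (75 mm by 177 mm) begins 78 mm behind the grasp point.
Start: joints at [-1.479, 0.245, 1.558, -0, 1.339, -0.174], TCP at [0.171, -0.627, 0.205] pointing down, gripper open.
Joint ranges: [-3.13, 3.13], [-1.02, 2.26], [0.13, 2.54], [-0.95, 4.09], [0.21, 2.88], [-2.74, 2.74]. Speed limits (rad/s): [2.57, 2.57, 3.14, 3.14, 3.14, 3.14].

INTERFACE

Orientations are given as a unit quaternion [x, y, z, w].
In Python, from workcell import env gives the robot as it stands. The module is installed in compiled form; this text tells all that it offers.
- The arm moves only by the shell command python3 -m crank 'ROWS' [FORCE]. ROWS is a JSON object of lists of equal length, an entry for each row: "gripper": the finger opening in mm, from 0 to 94; "translation": the shift along the world's x, y, z each as a share of 0.2 m, from -1 to 1, a list of three; "angular": the turn, a rotation vector about the world's x, y, z each as a share of 180 degrees, from -1 to 1, a list of three. A call has exactly 8 rows; each row shifts and turns the commanded pose from where the row before left it; what a row does not reach is not made up. A row lasts 1/12 s, in which the tool goes at most 41.7 mm and 7.16 degrees, less where a joint would pass 70% of its speed; a pose out of reach is approached as far as the arm can. A call with a number of a shift or a turn outside -1 to 1 is refused whole. A call with a gripper value outside its range is refused whole. The fingers move at their own pace and stop on an object; FORCE is the grip in N (left out, the last holds). Time passes only in rows, so rows that do not move let the fingers close, or fill a call up. It gives the time, the measured TCP pose, the force, the opening and the grip force at its end, in the units of the state.
- env.sense(): the state, without advancing time (a new reading comes with each control period).
- env.snapshot(name): name is "scene" or "top" or "wrist"; returns the picture (400x640x3 uint8, red, green, blue); there is no depth.
- env.camera_info(name): a dict with "fx", "fy", "cx", "cy" (pixels), "cam_to_world" (4x4, takes a point from camera to world coordinates). Camera axes: x right, y up, looking along -z (the intrinsics and any distortion apply to the point x, -y, -z); pixel columns grow to the right and rows downward; lengths in m; the calibration is good to about 2 mm. A picture is of the moment at which its call begins: read the wrist's pose just before it. camera_info takes no time and is no camera call; for the wrist camera it gives the pose at the moment of the call.
- env.close_job(): hands the job in; it is judged then, once.
The state is a dict: "time": time; "q": joint angles; "dq": joint speeds; "joint_torque": joint torques, N m; "eef_pos": TCP position; "eef_rot": TCP orientation; "ft_force": force on the tool from outside, world axes, zero at the start; "wrist_torque": the same for the moment, N m; "width": finger opening in m; "grip_force": force on a finger pad.
Only numpy, scipy, OpenCV 4.12 (cv2) and the standard library are available. Lean on these libraries where they do the work, as an engineer would, in place of code of your own. Each camera call takes 0.05 s, during which the arm holds its last target. There are 200 camera calls.

TASK

The washing machine is out of order: first flip the toggle of its white isolator box over to OFF (from the red dot to the green dot). Then take the blue spring clip off its dock by its handles and hold it squeezed wide open, upright, around the middle of the top edge of the yellow notice card, with its jaws reaching about 15 mm down either side and nothing touching the card, so that I can slip the repair note in. Finish while still holding the clip open there; leave the card stand and the other things where they are.

Things in the scene. Friction and masses are not known exactly. Their poses are not given: they have to be found in the camera images.
- isolator: White isolator box on a grey foot, fixed to the worktop; foot 100 (x) x 76 (y) mm, box 88 x 64 mm, top 50 mm above the worktop. Origin: centre of its underside; z up. Its own x axis points from the red dot (ON side) to the green dot (OFF side).
- isolator_toggle (a joint): Toggle of the isolator, rad: 0 = ON, leaning 0.6 rad from upright towards the box's -x (red dot); 0.6 = upright; 1.2 = OFF, leaning towards +x (green dot). Its heavy head (0.2 kg) tips it to the nearer end once it is past the middle and left; about 1 N at the cap moves it.
- toggle_hinge (a point): Hinge of the toggle, at the centre of the box's top face, 50 mm above the worktop; the hinge axis is the box's y.
- toggle_tip (a point): Centre of the upper end of the toggle, 55 mm from its hinge (moves with it). The red cap there is 14 mm thick along the swing, 30 mm wide along the hinge axis and 18 mm tall, ending at this point; below it is a 12 mm black stem.
- card_stand: Loose wooden card stand (70 x 90 x 22 mm foot, 0.9 kg) with a stiff yellow notice card upright in it. Origin: centre of its underside; z up. The card is 3 mm thick along the stand's x, 80 mm wide along its y and centred; its top edge is 125 mm above the worktop.
- card_top (a point): Middle of the top edge of the card; axes as the stand's (x is the card's thickness, y runs along the edge).
- dock: Fixed black dock (foot 80 x 70 mm) with an upright steel tongue 50 mm wide along its x, 4 mm thick along its y, top 83 mm above the worktop, on which the clip is parked. Origin: centre of its underside; z up.
- clip: Blue spring clip, 24 mm wide along its x, 45 g: two mirrored levers hinged on a steel spring barrel 8 mm thick. Origin: centre of the barrel; z points from jaws to handles; jaws and handles open along y. It starts parked jaws down astride the dock's tongue, barrel resting on the tongue's top (origin 87 mm above the worktop); opened, it lifts straight up. Jaws reach 36 mm below the origin.
- clip_a (a joint): Angle of the lever on the clip's +y side, rad: about 0 = jaws closed on the dock's tongue, 0.28 = squeezed fully open against a stop. The levers move together. The spring needs about 3 N on each handle to begin opening and about 8 N to open fully; 15 to 25 N of grip holds it surely.
- clip_b (a joint): The same for the lever on the clip's -y side.
- clip_mouth (a point): Point midway between the jaw tips, 36 mm below the clip's origin; axes as the clip's. Fully open, the jaw tips have about 24 mm clear between them, narrowing evenly towards the barrel.
- clip_grip (a point): Where to squeeze: midway between the handles, 30 mm above the clip's origin. Closed, the handles splay: 49 mm over their tips, which stand 39 mm above the origin. Squeezed fully, they stand upright and parallel, 26 mm over their outer faces, from 8 to 44 mm above the origin.
- tape_roll: Bystander: roll of brown tape 94 x 92 x 48 mm, at the back; leave alone. Origin: centre of its underside.
- noodle_pack: Bystander: green flat packet 120 x 183 x 30 mm, at the back; leave alone. Origin: centre of its underside.
- spice_jar: Bystander: white-lidded spice jar 47 x 47 x 98 mm, at the back; leave alone. Origin: centre of its underside.

How it is judged:
By the outcome, as a careful person would: the job done as asked, in the order asked, and still so for the second after the job is handed in, while the arm keeps its last pose, push and grip.
It also fails if it takes over 54 s, if anything falls off the work surface, if the arm or the gripper's body presses on something with over 40 N, if the wrist force passes 120 N, or if a joint passes its speed limit or range.

## Working session

There is one attempt and no reset: what is moved stays moved. The work goes in short steps, Python scripts to look and compute and a shell command to move; the robot and the scene stay as the last step left them, time stands still between calls to the robot, and variables do not carry over. Pictures are saved under pics/ and viewed, at most 10 in all, crops included, and the job is handed in when it is done.

```bash
mkdir -p pics
cat > h.py <<'E'
import numpy as np,cv2,json
from workcell import env
def grab(cam,name):
    ci=env.camera_info(cam); im=np.array(env.snapshot(cam)); cv2.imwrite(f'pics/{name}.png',im[:,:,::-1])
    json.dump({k:(np.array(v).tolist() if not isinstance(v,str) else v) for k,v in ci.items()},open(f'pics/{name}.json','w'))
    return im,ci
def load(name):
    return cv2.imread(f'pics/{name}.png')[:,:,::-1],json.load(open(f'pics/{name}.json'))
def ray(ci,u,v):
    T=np.array(ci['cam_to_world']); d=np.array([(u-ci['cx'])/ci['fx'],-(v-ci['cy'])/ci['fy'],-1.])
    return T[:3,3],T[:3,:3]@d
def plane(ci,u,v,z):
    o,d=ray(ci,u,v); return o+d*(z-o[2])/d[2]
def tri(*obs):
    A=np.zeros((3,3));b=np.zeros(3);R=[]
    for ci,u,v in obs:
        o,d=ray(ci,u,v);d=d/np.linalg.norm(d);P=np.eye(3)-np.outer(d,d);A+=P;b+=P@o;R.append((P,o))
    x=np.linalg.solve(A,b); return x,[np.linalg.norm(P@(x-o)) for P,o in R]
def proj(ci,p):
    T=np.linalg.inv(np.array(ci['cam_to_world']));c=T[:3,:3]@np.array(p)+T[:3,3]
    return ci['cx']+ci['fx']*c[0]/-c[2], ci['cy']+ci['fy']*-c[1]/-c[2]
E
python3 - <<'E'
from h import *
np.set_printoptions(precision=4,suppress=True)
for c in('scene','top','wrist'):
    im,ci=grab(c,c+'0'); print(c,{k:v for k,v in ci.items() if k!='cam_to_world'});print(np.array(ci['cam_to_world']))
s=env.sense();print(s)
a,b=[cv2.imread(f'pics/{c}0.png') for c in('scene','top')]
cv2.imwrite('pics/v1.png',cv2.resize(np.vstack([a,b]),(640,800))[:, :])
E
```

```text
scene {'fx': 441.09548619477846, 'fy': 441.09548619477846, 'cx': 319.8501045473679, 'cy': 205.21087902098938}
[[-0.6484  0.3577 -0.672  -0.0741]
 [-0.761  -0.3266  0.5605  0.5636]
 [-0.019   0.8749  0.484   0.619 ]
 [ 0.      0.      0.      1.    ]]
top {'fx': 361.8257503410343, 'fy': 361.8257503410343, 'cx': 319.1890658295572, 'cy': 199.60281170857226}
[[ 0.0019  0.9967 -0.0813  0.5252]
 [-0.9999  0.0009 -0.0123 -0.0006]
 [-0.0122  0.0813  0.9966  0.949 ]
 [ 0.      0.      0.      1.    ]]
wrist {'fx': 342.1638582499482, 'fy': 342.1638582499482, 'cx': 324.98067733320414, 'cy': 199.0061627368525}
[[ 0.2624  0.9311  0.2535  0.2434]
 [-0.9649  0.2536  0.0675 -0.6061]
 [-0.0015 -0.2623  0.965   0.3838]
 [ 0.      0.      0.      1.    ]]
{'time': 0.15, 'q': array([-1.4791,  0.2456,  1.5587, -0.    ,  1.3387, -0.1741]), 'dq': array([ 0.0006, -0.0037, -0.0016, -0.0014, -0.    ,  0.0014]), 'joint_torque': array([ -0.    , -41.6265, -31.4983,   0.0685,   0.0316,  -0.0001]), 'eef_pos': array([ 0.1707, -0.6267,  0.2046]), 'eef_rot': array([ 0.9912,  0.1325,  0.    , -0.0007]), 'ft_force': array([0.8543, 0.7889, 0.9113]), 'wrist_torque': array([ 0.0276, -0.0064, -0.0393]), 'grip_force': 0.0, 'width': 0.09437528634762331}
```

View pics/top0.png

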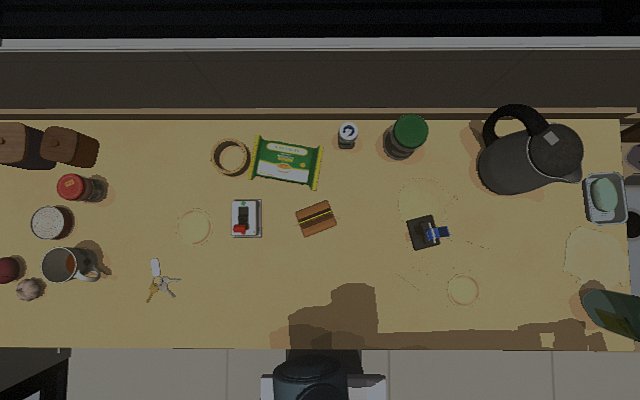

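View pics/scene0.png

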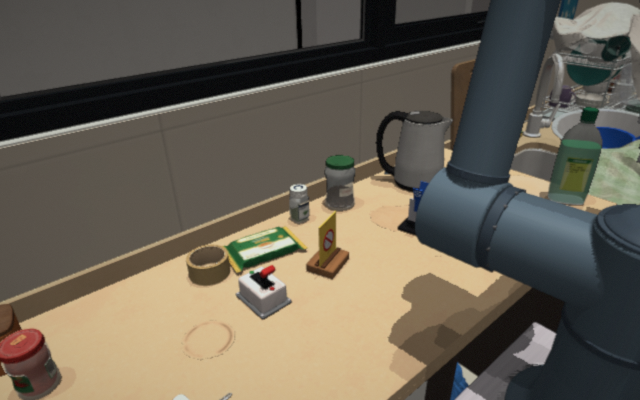

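The top view shows the isolator at (246,218) with its red cap at (239,229) and the green dot at about (243,203). The card stand is at (316,218), and the dock with the blue clip is at (424–437,232). In the scene view the arm hides the clip. Next I'll work out approximate positions from the top view.

Run:
```python
from h import *
np.set_printoptions(precision=4,suppress=True)
im,ci=load('top0')
hsv=cv2.cvtColor(np.ascontiguousarray(im),cv2.COLOR_RGB2HSV)
def blobs(lo,hi,roi,z,mn=6):
    m=cv2.inRange(hsv,np.array(lo),np.array(hi)); k=np.zeros_like(m);x0,y0,x1,y1=roi;k[y0:y1,x0:x1]=m[y0:y1,x0:x1]
    n,l,st,c=cv2.connectedComponentsWithStats(k)
    for i in range(1,n):
        if st[i,4]>=mn:
            r=cv2.minAreaRect(np.argwhere(l==i)[:,::-1].astype(np.float32));print(c[i],st[i,4],plane(ci,*c[i],z),'rect',np.round(r[0],1),np.round(r[1],1),round(r[2],1))
print('red');blobs((0,150,60),(8,255,255),(225,190,270,245),.09,3)
print('green');blobs((45,80,40),(85,255,255),(225,190,270,245),.05,2)
print('white');blobs((0,0,110),(180,50,255),(225,190,270,245),.05)
print('yellow');blobs((22,120,60),(35,255,255),(290,195,345,245),.125)
print('brown');blobs((5,120,30),(20,255,140),(290,195,345,245),.022)
print('blue');blobs((100,100,40),(130,255,255),(400,205,460,260),.11)
print('black');blobs((0,0,0),(180,255,45),(400,205,460,260),.02)
cr=lambda x,y:cv2.resize(im[y-35:y+35,x-35:x+35],(390,390),interpolation=cv2.INTER_CUBIC)
cv2.imwrite('pics/c1.png',cv2.resize(np.hstack([cr(246,218),cr(316,218),cr(428,232)])[:,:,::-1],(798,266)))
```

```text
red
[239.4659 228.3068] 88 [0.5267 0.1991 0.09  ] rect [239. 229.] [ 8. 12.] 90.0
green
[242.6364 203.0909] 11 [0.5896 0.2017 0.05  ] rect [242.5 203. ] [2. 3.] 90.0
white
[243.5392 216.3118] 510 [0.5566 0.1988 0.05  ] rect [243. 218.] [36. 24.] 90.0
yellow
[314.4677 216.9355] 62 [0.5528 0.0203 0.125 ] rect [314.7 217. ] [ 2.2 35.5] 69.4
brown
[312.2597 210.3403] 335 [0.5732 0.0286 0.022 ] rect [312.5 210.8] [11.  34.5] 69.2
[317.8195 224.4004] 482 [0.5372 0.0143 0.022 ] rect [317.7 224. ] [14.7 34.7] 68.2
blue
[440.2935 231.913 ] 92 [ 0.5193 -0.269   0.11  ] rect [441.4 231.6] [ 9.5 14.3] 80.5
[429.0192 234.4231] 52 [ 0.5135 -0.243   0.11  ] rect [429.1 234.5] [10.7  4.9] 76.0
black
[421.1182 231.1204] 457 [ 0.5206 -0.2491  0.02  ] rect [422.4 232.3] [30.3 26.9] 76.0
```

View pics/c1.png

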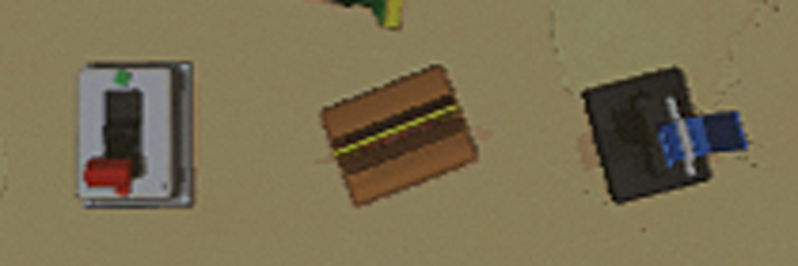

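The left crop confirms the toggle leans to the near (red) side, with the green dot on the far +x side. The card runs at about 21° yaw. The dock is at about 14–17° yaw, with the clip's handles spread to either side of the tongue. I'll move over the dock next and look with the wrist camera.

```bash
python3 -m crank '{"gripper":[94,94,94,94,94,94,94,94],"translation":[[0.08,0.11,0.04],[0.08,0.11,0.04],[0.08,0.11,0.04],[0.08,0.11,0.04],[0.08,0.11,0.04],[0.08,0.11,0.04],[0.08,0.11,0.04],[0.08,0.11,0.04]],"angular":[[0,0,0],[0,0,0],[0,0,0],[0,0,0],[0,0,0],[0,0,0],[0,0,0],[0,0,0]]}' 20
python3 -m crank '{"gripper":[94,94,94,94,94,94,94,94],"translation":[[0.1,0.11,0.02],[0.1,0.11,0.02],[0.1,0.11,0.02],[0.1,0.11,0.02],[0.1,0.11,0.02],[0.1,0.11,0.02],[0.1,0.11,0.02],[0,0,0]],"angular":[[0,0,0],[0,0,0],[0,0,0],[0,0,0],[0,0,0],[0,0,0],[0,0,0],[0,0,0]]}'
python3 -c "
from h import *
grab('wrist','w1')"
python3 -m crank '{"gripper":[0,0,0,0,0,0,0,0],"translation":[[0,0.14,0],[0,0.14,0],[0,0.14,0],[0,0,0],[0,0,0],[0,0,0],[0,0,0],[0,0,0]],"angular":[[0,0,0],[0,0,0],[0,0,0],[0,0,0],[0,0,0],[0,0,0],[0,0,0],[0,0,0]]}'
python3 -c "
from h import *
grab('wrist','w2')
a,b=[cv2.imread(f'pics/{c}.png') for c in('w1','w2')]
cv2.imwrite('pics/c2.png',cv2.resize(np.hstack([a,b]),(800,250)))"
```

```text
time: 0.82
eef_pos: [0.2993, -0.4498, 0.2695]
eef_rot: [0.991, 0.132, -0.0, -0.0]
ft_force: [1.1, 0.0, 0.1]
width: 0.0942
grip_force: 0.0
time: 1.48
eef_pos: [0.4412, -0.2941, 0.2982]
eef_rot: [0.991, 0.135, 0.001, -0.0]
ft_force: [0.8, -0.1, 0.7]
width: 0.0942
grip_force: 0.0
time: 2.2
eef_pos: [0.4385, -0.2143, 0.2972]
eef_rot: [0.991, 0.132, -0.0, -0.0]
ft_force: [-0.3, 0.5, 0.5]
width: 0.0442
grip_force: 0.0
```

View pics/c2.png

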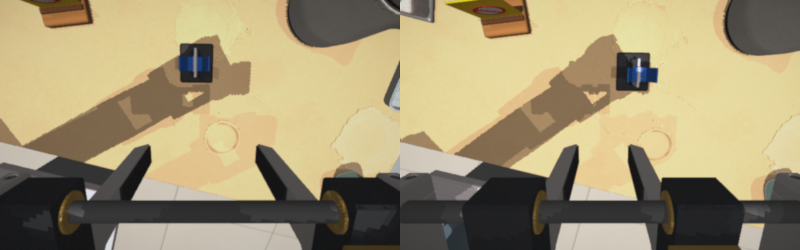

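In the wrist views the clip and tongue are at about (314,101) in w1 and (385,116) in w2 in full-size pixels. I'll triangulate the clip from these views and the top view.

Run:
```python
from h import *
np.set_printoptions(precision=4,suppress=True)
def comps(name,lo,hi,roi,mn=12):
    im,ci=load(name);hsv=cv2.cvtColor(np.ascontiguousarray(im),cv2.COLOR_RGB2HSV)
    x0,y0,x1,y1=roi;m=np.zeros(im.shape[:2],np.uint8);m[y0:y1,x0:x1]=cv2.inRange(hsv,np.array(lo),np.array(hi))[y0:y1,x0:x1]
    n,l,st,c=cv2.connectedComponentsWithStats(m)
    for i in range(1,n):
        if st[i,4]>=mn:
            r=cv2.minAreaRect(np.argwhere(l==i)[:,::-1].astype(np.float32));print(name,c[i],st[i,4],np.round(cv2.boxPoints(r),1).tolist())
R={'w1':(280,60,350,140),'w2':(340,75,420,150),'top0':(400,205,460,260)}
for n,r in R.items():
    print('blue');comps(n,(100,100,30),(130,255,255),r)
    print('tongue');comps(n,(0,0,95),(180,40,255),r)
    print('dock');comps(n,(0,0,0),(180,90,40),r,100)
c=lambda n:cv2.resize(load(n)[0][R[n][1]:R[n][1]+75,R[n][0]:R[n][0]+70],(400,428),interpolation=cv2.INTER_CUBIC)
cv2.imwrite('pics/c3.png',np.hstack([c('w1'),c('w2')])[:,:,::-1])
```

```text
blue
w1 [297.3699 101.3123] 538 [[286.0, 89.0], [308.0, 89.0], [308.0, 114.0], [286.0, 114.0]]
w1 [325.2524 101.9715] 527 [[315.0, 89.0], [336.0, 89.0], [336.0, 115.0], [315.0, 115.0]]
tongue
w1 [311.7536  99.4976] 211 [[309.0, 76.0], [314.0, 76.0], [314.0, 123.0], [309.0, 123.0]]
dock
w1 [317.0048 116.3369] 831 [[290.0, 71.0], [339.0, 71.0], [339.0, 130.0], [290.0, 130.0]]
blue
w2 [370.172  118.9386] 407 [[362.0, 107.0], [379.0, 107.0], [379.0, 132.0], [362.0, 132.0]]
w2 [397.5252 119.2591] 575 [[385.0, 107.0], [411.0, 107.0], [411.0, 131.0], [385.0, 131.0]]
tongue
w2 [381.6255 114.1605] 243 [[377.79998779296875, 139.0], [379.1000061035156, 91.9000015258789], [385.3999938964844, 92.0999984741211], [384.1000061035156, 139.10000610351562]]
dock
w2 [363.2198 125.0429] 910 [[347.0, 86.0], [395.0, 86.0], [395.0, 143.0], [347.0, 143.0]]
blue
top0 [440.2935 231.913 ] 92 [[433.5, 228.10000610351562], [447.6000061035156, 225.6999969482422], [449.20001220703125, 235.10000610351562], [435.1000061035156, 237.5]]
top0 [429.0192 234.4231] 52 [[425.5, 229.89999389648438], [430.20001220703125, 228.6999969482422], [432.79998779296875, 239.10000610351562], [428.1000061035156, 240.1999969482422]]
tongue
top0 [432.3571 232.4048] 42 [[428.0, 223.0], [430.6000061035156, 222.1999969482422], [436.70001220703125, 241.5], [434.0, 242.3000030517578]]
dock
```

View pics/c3.png

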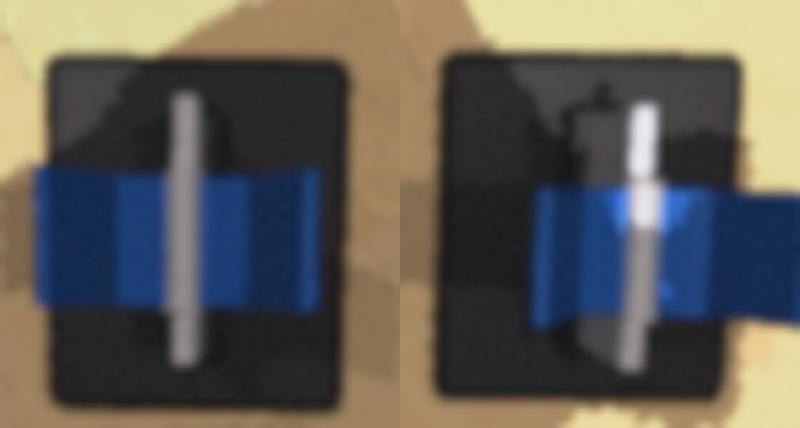

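The crops show the tongue top's ends: in w1 at (311.7,75.5) and (311.7,123.5), in w2 at (382.2,91.5) and (381,139.5). The clip's outer handle tips are at u=285.5/336.5 in w1 and 361.5/411.5 in w2.

Run:
```python
from h import *
np.set_printoptions(precision=4,suppress=True)
A,B,T=[load(n)[1] for n in('w1','w2','top0')]
for n,a,b,t in[('tongue far',(311.7,75.5),(382.2,91.5),(429.2,222.5)),('tongue near',(311.7,123.5),(381,139.5),(435.4,242)),
 ('hL',(285.5,101.5),(361.5,119.5),None),('hR',(336.7,102),(411.7,119),None)]:
    print(n,*tri((A,*a),(B,*b)), *(tri((A,*a),(B,*b),(T,*t)) if t else ()))
for z in(.083,):
  p=plane(A,311.7,75.5,z);q=plane(A,311.7,123.5,z);print(p,q,(p+q)/2,np.degrees(np.arctan2(*(p-q)[[1,0]])),np.linalg.norm(p-q))
  p=plane(B,382.2,91.5,z);q=plane(B,381,139.5,z);print(p,q,(p+q)/2,np.degrees(np.arctan2(*(p-q)[[1,0]])),np.linalg.norm(p-q))
l=plane(A,285.5,101.5,.125);r=plane(A,336.7,102,.125);print('handles@.125',l,r,(l+r)/2,np.linalg.norm(l-r))
l=plane(B,361.5,119.5,.125);r=plane(B,411.7,119,.125);print(l,r,(l+r)/2,np.linalg.norm(l-r))
```

```text
tongue far [ 0.5417 -0.2504  0.0822] [np.float64(0.0005910284941999906), np.float64(0.0005910284942001891)] [ 0.5413 -0.2504  0.0867] [np.float64(0.0006289925802955524), np.float64(0.0008727155622867617), np.float64(0.0003677844735973931)]
tongue near [ 0.4922 -0.2638  0.0887] [np.float64(0.00019699043221977063), np.float64(0.0001969904322197348)] [ 0.4933 -0.2637  0.0893] [np.float64(0.00129319849799446), np.float64(0.0008976467134832615), np.float64(0.0021871747202425007)]
hL [ 0.5077 -0.2332  0.117 ] [np.float64(0.0001867685655662962), np.float64(0.0001867685655662152)]
hR [ 0.5214 -0.2835  0.114 ] [np.float64(0.0004399383151932984), np.float64(0.000439938315193584)]
[ 0.541  -0.2505  0.083 ] [ 0.4917 -0.2636  0.083 ] [ 0.5164 -0.2571  0.083 ] 14.923589721693709 0.05108535195861624
[ 0.5422 -0.2503  0.083 ] [ 0.4921 -0.2648  0.083 ] [ 0.5172 -0.2575  0.083 ] 16.14203975237758 0.052165620143638694
handles@.125 [ 0.5077 -0.2341  0.125 ] [ 0.5208 -0.2832  0.125 ] [ 0.5142 -0.2586  0.125 ] 0.050762033874439644
[ 0.508  -0.2323  0.125 ] [ 0.5215 -0.2807  0.125 ] [ 0.5148 -0.2565  0.125 ] 0.05024228080969542
```

The clip is at (0.515,−0.2575) with yaw about 15°, and the tongue top measures about 0.085 (text: 0.083), so the two agree. Next I go to the toggle, taking wrist views of the card and isolator on the way.

```bash
python3 -m crank '{"gripper":[0,0,0,0,0,0,0,0],"translation":[[0,0.17,0],[0,0.17,0],[0,0.17,0],[0,0.17,0],[0,0.17,0],[0,0.17,0],[0,0.15,0],[0,0,0]],"angular":[[0,0,0],[0,0,0],[0,0,0],[0,0,0],[0,0,0],[0,0,0],[0,0,0],[0,0,0]]}'
python3 -c "
from h import *
grab('wrist','w3')"
python3 -m crank '{"gripper":[0,0,0,0,0,0,0,0],"translation":[[0.03,0.15,-0.05],[0.03,0.15,-0.05],[0.03,0.15,-0.05],[0.03,0.15,-0.05],[0.03,0.15,-0.05],[0.03,0.15,-0.05],[0,0,0],[0,0,0]],"angular":[[0,0,0],[0,0,0],[0,0,0],[0,0,0],[0,0,0],[0,0,0],[0,0,0],[0,0,0]]}'
python3 - <<'E'
from h import *
np.set_printoptions(precision=4,suppress=True)
grab('wrist','w4');grab('scene','s4')
def comps(name,lab,lo,hi,roi=(0,0,640,230),mn=40):
    im,ci=load(name);hsv=cv2.cvtColor(np.ascontiguousarray(im),cv2.COLOR_RGB2HSV)
    x0,y0,x1,y1=roi;m=np.zeros(im.shape[:2],np.uint8);m[y0:y1,x0:x1]=cv2.inRange(hsv,np.array(lo),np.array(hi))[y0:y1,x0:x1]
    n,l,st,c=cv2.connectedComponentsWithStats(m)
    for i in range(1,n):
        if st[i,4]>=mn:
            r=cv2.minAreaRect(np.argwhere(l==i)[:,::-1].astype(np.float32));print(name,lab,np.round(c[i],1),st[i,4],np.round(cv2.boxPoints(r)).tolist(),plane(ci,*c[i],.1)[:2])
for n in('w3','w4'):
    comps(n,'red',(0,170,60),(8,255,255)); comps(n,'green',(50,120,40),(85,255,255),mn=15); comps(n,'yel',(22,170,60),(32,255,255))
a=cv2.imread('pics/w3.png');b=cv2.imread('pics/w4.png');cv2.imwrite('pics/c4.png',cv2.resize(np.hstack([a[:250],b[:250]]),(800,156)))
s=np.vstack([a[:270],b[:270]]);cv2.imwrite('pics/c4.png',s)
E
```

```text
time: 2.92
eef_pos: [0.4385, 0.0242, 0.2976]
eef_rot: [0.991, 0.135, 0.0, -0.001]
ft_force: [0.8, -0.7, 0.1]
width: 0.0003
grip_force: 0.0
time: 3.63
eef_pos: [0.475, 0.2003, 0.2364]
eef_rot: [0.991, 0.133, -0.001, 0.0]
ft_force: [0.4, -0.2, -0.6]
width: 0.001
grip_force: 0.0
w3 red [189.2  52.2] 513 [[171.0, 66.0], [173.0, 41.0], [204.0, 44.0], [202.0, 68.0]] [0.5251 0.1936]
w3 green [209.5   0.9] 16 [[207.0, 0.0], [212.0, 0.0], [212.0, 2.0], [207.0, 2.0]] [0.5771 0.1821]
w3 green [362.   4.] 68 [[357.0, 13.0], [357.0, 0.0], [367.0, 0.0], [367.0, 13.0]] [0.6146 0.0363]
w3 yel [369.1   8.5] 147 [[361.0, 16.0], [370.0, -3.0], [377.0, 0.0], [368.0, 19.0]] [0.6127 0.0284]
w3 yel [357.2  73.2] 511 [[320.0, 74.0], [401.0, 64.0], [402.0, 74.0], [321.0, 84.0]] [0.5517 0.0221]
w4 red [340.6 134.4] 546 [[324.0, 141.0], [329.0, 121.0], [357.0, 128.0], [352.0, 148.0]] [0.5268 0.2007]
w4 green [490.4  23.8] 2103 [[380.0, 12.0], [423.0, -69.0], [552.0, 0.0], [509.0, 81.0]] [0.6479 0.1045]
w4 green [354.9  70.6] 46 [[352.0, 67.0], [358.0, 67.0], [358.0, 74.0], [352.0, 74.0]] [0.5826 0.2037]
w4 yel [377.4   5.2] 109 [[371.0, 9.0], [377.0, -4.0], [384.0, 0.0], [378.0, 13.0]] [0.6363 0.2002]
w4 yel [535.1  40.9] 776 [[507.0, 81.0], [557.0, -4.0], [564.0, 0.0], [514.0, 85.0]] [0.6456 0.0628]
w4 yel [518.6  11.6] 104 [[511.0, 12.0], [519.0, 4.0], [527.0, 12.0], [519.0, 20.0]] [0.6626 0.0855]
w4 yel [525.5 158.2] 1833 [[462.0, 153.0], [596.0, 139.0], [598.0, 162.0], [464.0, 176.0]] [0.551  0.0295]
```

View pics/c4.png

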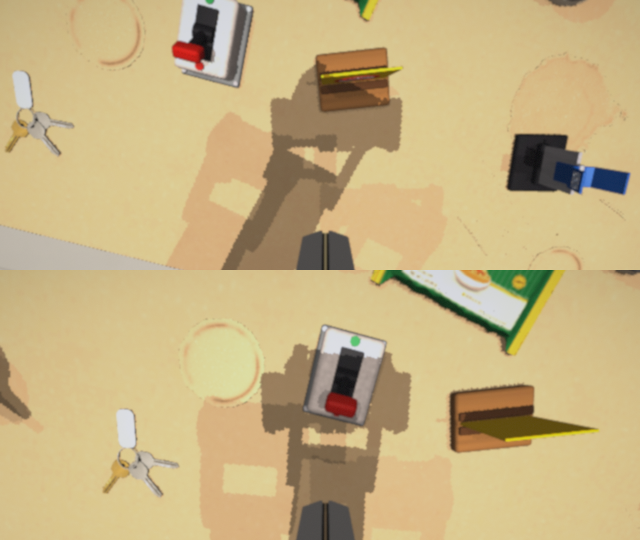

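Both wrist views show the card standing out of its slot; its top corners in w4 are at about (598,160) and (506,170), and in w3 the right one is at (402,67). The isolator is square to the world axes, with the cap at (340,134) in w4.

Run:
```python
from h import *
np.set_printoptions(precision=4,suppress=True)
T,A,B,S=[load(n)[1] for n in('top0','w3','w4','s4')]
print('cap',tri((T,239.5,228.3),(A,189.2,52.2),(B,340.6,134.4)))
print('green w4',plane(B,354.9,70.6,.05),'top',plane(T,242.6,203.1,.05))
R=tri((T,331.3,210.7),(A,402,67.5),(B,598,160));L=tri((T,298.1,223.3),(B,506,170));print('R',R,tri((A,402,67.5),(B,598,160)));print('L',L)
d=L[0]-R[0];print('mid',(L[0]+R[0])/2,'len',np.linalg.norm(d),'yaw of y axis-90',np.degrees(np.arctan2(-d[0],d[1])))
# scene: outer card corners
im,_=load('s4');hsv=cv2.cvtColor(np.ascontiguousarray(im),cv2.COLOR_RGB2HSV)
m=cv2.inRange(hsv,np.array((18,150,60)),np.array((32,255,255)));m[:, :300]=0;m[:,360:]=0;m[:200]=0;m[290:]=0
p=np.argwhere(m)[:,::-1];h=cv2.convexHull(p.astype(np.int32));print(cv2.approxPolyDP(h,2,True)[:,0].tolist())
for q in(R[0],L[0]):print('proj scene',proj(S,q),'top',proj(T,q))
```

```text
cap (array([0.5261, 0.1998, 0.0849]), [np.float64(0.0007800542211944562), np.float64(0.0005216933584894685), np.float64(0.0002673188517178188)])
green w4 [0.5881 0.2009 0.05  ] top [0.5896 0.2018 0.05  ]
R (array([ 0.5663, -0.0176,  0.1224]), [np.float64(0.0009953979818321595), np.float64(0.0007623428549866494), np.float64(0.0005344678398678562)]) (array([ 0.5657, -0.0167,  0.1238]), [np.float64(3.820561704176634e-05), np.float64(3.820561704167163e-05)])
L (array([0.5376, 0.0574, 0.1265]), [np.float64(0.0006269161861809878), np.float64(0.0006269161861807873)])
mid [0.552  0.0199 0.1245] len 0.08045571105761093 yaw of y axis-90 20.902350777637086
[[320, 266], [300, 242], [334, 213], [335, 249]]
proj scene (np.float64(336.01600891751684), np.float64(212.1067343078717)) top (np.float64(331.1039819740191), np.float64(211.08899318998525))
proj scene (np.float64(318.8606477753555), np.float64(227.30690250418766)) top (np.float64(298.07518327058483), np.float64(223.57572644227503))
```

Card top middle is (0.552,0.020,0.1245), edge length 80.5 mm, yaw 20.9°. The cap is at (0.526,0.200,0.085). All of these match the given sizes. Now I lower behind the cap and push it over.

```bash
python3 -m crank '{"gripper":[0,0,0,0,0,0,0,0],"translation":[[0,0,-0.15],[0,0,-0.15],[0,0,-0.15],[0,0,-0.15],[0,0,-0.15],[0,0,-0.02],[0,0,0],[0.05,0,0]],"angular":[[0,0,0],[0,0,0],[0,0,0],[0,0,0],[0,0,0],[0,0,0],[0,0,0],[0,0,0]]}'
python3 -m crank '{"gripper":[0,0,0,0,0,0,0,0],"translation":[[0.05,0,0],[0.05,0,0],[0.05,0,0],[0.05,0,0],[0.05,0,0],[0.05,0,0],[0.05,0,0],[0.05,0,0]],"angular":[[0,0,0],[0,0,0],[0,0,0],[0,0,0],[0,0,0],[0,0,0],[0,0,0],[0,0,0]]}'
python3 -m crank '{"gripper":[0,0,0,0,0,0,0,0],"translation":[[-0.1,0,0],[-0.15,0,0],[-0.15,0,0.05],[0,0,0.15],[0,0,0.15],[0,0,0.15],[0,0,0.15],[0,0,0]],"angular":[[0,0,0],[0,0,0],[0,0,0],[0,0,0],[0,0,0],[0,0,0],[0,0,0],[0,0,0]]}'
python3 - <<'E'
from h import *
im,ci=grab('wrist','w5');hsv=cv2.cvtColor(np.ascontiguousarray(im),cv2.COLOR_RGB2HSV)
m=cv2.inRange(hsv,np.array((0,170,60)),np.array((8,255,255)));n,l,st,c=cv2.connectedComponentsWithStats(m)
for i in range(1,n):
    if st[i,4]>40: print(c[i],st[i,4],plane(ci,*c[i],.088))
E
```

```text
time: 4.4
eef_pos: [0.4852, 0.2002, 0.0849]
eef_rot: [0.991, 0.132, 0.001, -0.0]
ft_force: [-0.1, -0.3, 0.2]
width: 0.0003
grip_force: 0.0
time: 5.07
eef_pos: [0.5604, 0.2009, 0.0829]
eef_rot: [0.991, 0.132, -0.008, -0.001]
ft_force: [-38.9, -0.6, 30.8]
width: 0.0004
grip_force: 22.7
time: 5.73
eef_pos: [0.4891, 0.2016, 0.2209]
eef_rot: [0.991, 0.133, 0.006, -0.0]
ft_force: [0.8, 1.1, 1.2]
width: 0.0007
grip_force: 0.0
[353.11692308  96.33692308] 650 [0.57771443 0.20091638 0.088     ]
```

View pics/w5.png

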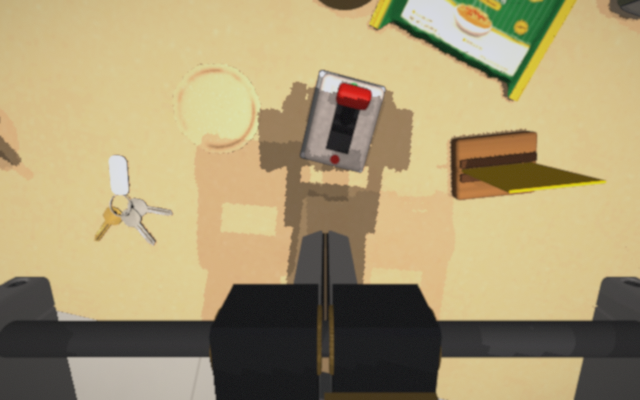

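The toggle now leans to the green-dot side: the cap is at (353,96), x=0.578, symmetric with ON about the hinge. Now back to the clip.

```bash
python3 -m crank '{"gripper":[94,94,94,94,94,94,94,94],"translation":[[0.01,-0.19,0],[0.01,-0.19,0],[0.01,-0.19,0],[0.01,-0.19,0],[0.01,-0.19,0],[0.01,-0.19,0],[0.01,-0.19,0],[0.01,-0.19,0]],"angular":[[0,0,0],[0,0,0],[0,0,0],[0,0,0],[0,0,0],[0,0,0],[0,0,0],[0,0,0]]}'
python3 -m crank '{"gripper":[94,94,94,94,94,94,94,94],"translation":[[0.01,-0.19,0],[0.01,-0.19,0],[0.01,-0.19,0],[0.01,-0.19,0],[0,0,0],[0,0,0],[0,0,0],[0,0,0]],"angular":[[0,0,0],[0,0,0],[0,0,0],[0,0,0],[0,0,0],[0,0,0],[0,0,0],[0,0,0]]}'
python3 - <<'E'
from h import *
np.set_printoptions(precision=4,suppress=True)
im,ci=grab('wrist','w6');print(env.sense()['eef_pos'],env.sense()['eef_rot'])
hsv=cv2.cvtColor(np.ascontiguousarray(im),cv2.COLOR_RGB2HSV)
m=cv2.inRange(hsv,np.array((100,100,30)),np.array((130,255,255)));n,l,st,c=cv2.connectedComponentsWithStats(m)
for i in range(1,n):
    if st[i,4]>60:
        x,y,w,h=st[i,:4];print(c[i],st[i],[plane(ci,u,y+h/2,.125)[:2] for u in(x,x+w)])
E
```

```text
time: 6.45
eef_pos: [0.5001, -0.1051, 0.2119]
eef_rot: [0.991, 0.132, -0.001, -0.001]
ft_force: [1.4, -0.5, 0.2]
width: 0.0505
grip_force: 0.0
time: 7.12
eef_pos: [0.5086, -0.2538, 0.2126]
eef_rot: [0.991, 0.133, -0.0, -0.001]
ft_force: [-0.1, 0.2, -0.3]
width: 0.0937
grip_force: 0.0
[ 0.5087 -0.2537  0.2129] [ 0.9911  0.1333 -0.0003 -0.0004]
[315.5132 189.0749] [302 167  27  43 721] [array([ 0.5146, -0.232 ]), array([ 0.5203, -0.2528])]
[348.7944 189.3181] [336 173  27  37 720] [array([ 0.5194, -0.2589]), array([ 0.5252, -0.2798])]
```

The handles are centred within a few mm of the earlier estimate. I'll descend and squeeze.

```bash
python3 -m crank '{"gripper":[94,94,94,94,94,94,94,94],"translation":[[0.02,-0.01,-0.1],[0.02,-0.01,-0.1],[0,0,-0.1],[0,0,-0.1],[0,0,-0.1],[0,0,-0.07],[0,0,0],[0,0,0]],"angular":[[0,0,0],[0,0,0],[0,0,0],[0,0,0],[0,0,0],[0,0,0],[0,0,0],[0,0,0]]}' 20
python3 -m crank '{"gripper":[0,0,0,0,0,0,0,0],"translation":[[0,0,0],[0,0,0],[0,0,0],[0,0,0],[0,0,0],[0,0,0],[0,0,0],[0,0,0]],"angular":[[0,0,0],[0,0,0],[0,0,0],[0,0,0],[0,0,0],[0,0,0],[0,0,0],[0,0,0]]}' 20
python3 -c "
from h import *
grab('wrist','w7');grab('scene','s7')
a=load('w7')[0][:,120:520][100:400];b=load('s7')[0][130:280,360:560]
cv2.imwrite('pics/c7.png',np.hstack([a,cv2.resize(b,(400,300))])[:,:,::-1])"
```

```text
time: 7.83
eef_pos: [0.5166, -0.2579, 0.0991]
eef_rot: [0.991, 0.133, -0.0, -0.001]
ft_force: [-0.2, 0.7, 0.4]
width: 0.094
grip_force: 0.0
time: 8.5
eef_pos: [0.5172, -0.2595, 0.1003]
eef_rot: [0.991, 0.132, 0.0, 0.0]
ft_force: [-0.4, -0.2, 8.5]
width: 0.044
grip_force: 5.7
```

View pics/c7.png

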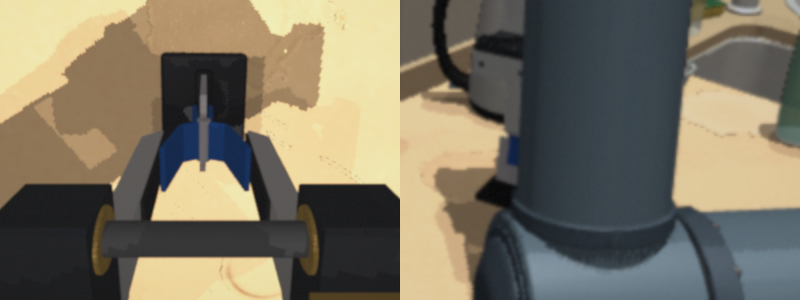

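The fingers straddle the blue handles, with the clip centred between them. They are still closing, so I keep squeezing.

```bash
python3 -m crank '{"gripper":[0,0,0,0,0,0,0,0],"translation":[[0,0,0],[0,0,0],[0,0,0],[0,0,0],[0,0,0],[0,0,0],[0,0,0],[0,0,0]],"angular":[[0,0,0],[0,0,0],[0,0,0],[0,0,0],[0,0,0],[0,0,0],[0,0,0],[0,0,0]]}' 20
```

```text
time: 9.27
eef_pos: [0.518, -0.2594, 0.102]
eef_rot: [0.991, 0.132, 0.001, 0.0]
ft_force: [-1.8, 3.8, 11.2]
width: 0.0255
grip_force: 20.0
```

The clip is squeezed fully open (25.5 mm at 20 N). I'll lift it straight up and then check it.

```bash
python3 -m crank '{"gripper":[0,0,0,0,0,0,0,0],"translation":[[0,0,0.05],[0,0,0.08],[0,0,0.1],[0,0,0.1],[0,0,0.1],[0,0,0.1],[0,0,0.1],[0,0,0]],"angular":[[0,0,0],[0,0,0],[0,0,0],[0,0,0],[0,0,0],[0,0,0],[0,0,0],[0,0,0]]}' 20
python3 - <<'E'
from h import *
for c in('wrist','top','scene'):grab(c,c[0]+'8')
a=load('w8')[0][100:400,120:520];b=load('t8')[0][180:280,380:480]
cv2.imwrite('pics/c8.png',np.hstack([a,cv2.resize(b,(400,300))])[:,:,::-1]);
im,ci=load('s8');hsv=cv2.cvtColor(np.ascontiguousarray(im),cv2.COLOR_RGB2HSV)
m=cv2.inRange(hsv,np.array((100,120,40)),np.array((130,255,255)));n,l,st,c=cv2.connectedComponentsWithStats(m);print([(c[i],st[i]) for i in range(1,n) if st[i,4]>30])
E
```

```text
time: 9.93
eef_pos: [0.5186, -0.2607, 0.2304]
eef_rot: [0.991, 0.133, 0.003, 0.003]
ft_force: [0.1, -1.1, 0.5]
width: 0.0254
grip_force: 20.0
[(array([561.42105263,   7.07894737]), array([559,   0,   6,  16,  38], dtype=int32)), (array([615.02987698, 137.00351494]), array([597, 127,  43,  21, 569], dtype=int32)), (array([422.67153285, 159.05109489]), array([418, 150,  10,  19, 137], dtype=int32)), (array([457.63190184, 383.23006135]), array([450, 362,  18,  38, 326], dtype=int32))]
```

View pics/c8.png

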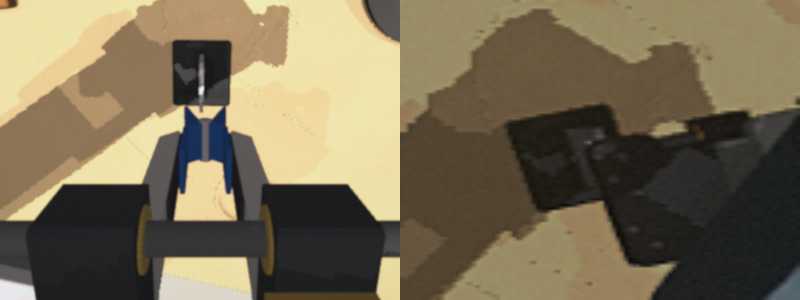

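The clip is held open and upright, off the dock, with the barrel at about (325,240) in w8. Now I'll carry it over the card while turning it +95.7°.

```bash
python3 -m crank '{"gripper":[0,0,0,0,0,0,0,0],"translation":[[0.012,0.1,0],[0.012,0.1,0],[0.012,0.1,0],[0.012,0.1,0],[0.012,0.1,0],[0.012,0.1,0],[0.012,0.1,0],[0.012,0.1,0]],"angular":[[0,0,0.038],[0,0,0.038],[0,0,0.038],[0,0,0.038],[0,0,0.038],[0,0,0.038],[0,0,0.038],[0,0,0.038]]}' 20
python3 -m crank '{"gripper":[0,0,0,0,0,0,0,0],"translation":[[0.012,0.1,0],[0.012,0.1,0],[0.012,0.1,0],[0.012,0.1,0],[0.012,0.1,0],[0.012,0.1,0],[0,0,0],[0,0,0]],"angular":[[0,0,0.038],[0,0,0.038],[0,0,0.038],[0,0,0.038],[0,0,0.038],[0,0,0.038],[0,0,0],[0,0,0]]}' 20
python3 - <<'E'
from h import *
from scipy.spatial.transform import Rotation as Ro
s=env.sense();print(s['eef_pos'],s['q'],Ro.from_quat(s['eef_rot']).as_matrix().round(4))
for c in('wrist','scene'):grab(c,c[0]+'9')
a=load('w9')[0][0:400,60:580][:,:];b=load('s9')[0][100:300,260:400]
cv2.imwrite('pics/c9.png',np.hstack([a,cv2.resize(b,(280,400),interpolation=cv2.INTER_CUBIC)])[:,:,::-1])
E
```

```text
time: 10.75
eef_pos: [0.5349, -0.0978, 0.223]
eef_rot: [0.818, 0.576, -0.001, -0.002]
ft_force: [-0.5, 0.3, -0.2]
width: 0.0255
grip_force: 20.0
time: 11.42
eef_pos: [0.5494, 0.0214, 0.2235]
eef_rot: [0.567, 0.824, -0.001, -0.001]
ft_force: [-0.8, 0.1, -0.1]
width: 0.0252
grip_force: 20.0
[0.54941806 0.02137541 0.22353792] [-1.67142408e-01 -2.87540672e-03  1.79550966e+00 -4.33081631e-04
  1.35211315e+00 -5.32893935e-01] [[-3.577e-01  9.338e-01 -3.200e-03]
 [ 9.338e-01  3.577e-01  1.000e-04]
 [ 1.200e-03 -2.900e-03 -1.000e+00]]
```

View pics/c9.png

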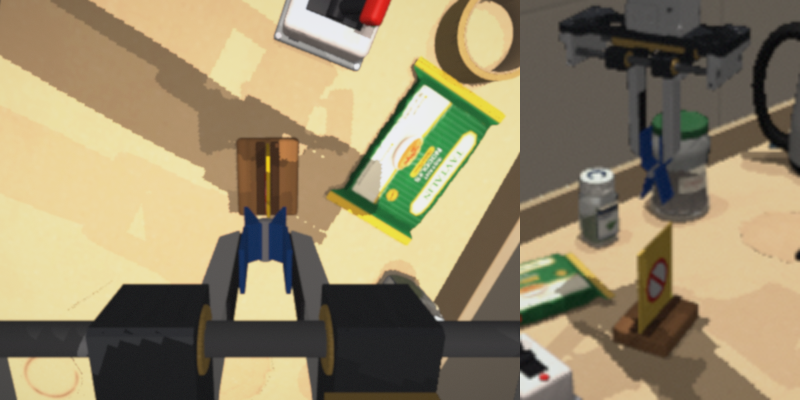

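I see the clip open above the card, aligned with its thickness: the barrel is at about (325,240) and the jaw tips at about (309,210) and (342,210) in w9. I have used all my picture views, so from here I check numerically.

```bash
cat > chk.py <<'E'
from h import *
import sys
np.set_printoptions(precision=4,suppress=True)
def blue(n,roi,lo=(100,110,25)):
    im,ci=load(n);hsv=cv2.cvtColor(np.ascontiguousarray(im),cv2.COLOR_RGB2HSV);m=cv2.inRange(hsv,np.array(lo),np.array((130,255,255)))
    k=np.zeros_like(m);x0,y0,x1,y1=roi;k[y0:y1,x0:x1]=m[y0:y1,x0:x1];return k,ci
E
python3 - <<'E'
from chk import *
tcp=np.array([.5494,.0214,.2235]);y=np.array([.9338,.3577,0]);x=np.array([-.3577,.9338,0]);z=np.array([0,0,1.])
W,ciw=blue('w9',(280,180,370,320));S,cis=blue('s9',(300,150,350,215))
p=np.argwhere(W)[:,::-1];print('w bbox',p.min(0),p.max(0))
for a,b in((0,325),(325,640)):
    q=p[(p[:,0]>=a)&(p[:,0]<b)];t=q[q[:,1]<=q[:,1].min()+1];print('w tip',t.mean(0),t.min(0),t.max(0))
for v in range(p[:,1].min(),p[:,1].max(),6):
    r=p[p[:,1]==v][:,0];j=np.diff(r).argmax();print(v,r.min(),r[j],r[j+1],r.max())
p=np.argwhere(S)[:,::-1];print('s bbox',p.min(0),p.max(0))
for v in range(p[:,1].min(),p[:,1].max()+1,2):
    r=p[p[:,1]==v][:,0]; print(v,r.tolist() if len(r)<14 else (r.min(),r.max()))
o=tcp-z*.0145
for n,a in(('org',(0,0,0)),('tip+',(12,14,-36)),('tip-',(12,-14,-36)),('tipb+',(-12,14,-36)),('tipb-',(-12,-14,-36)),('hand+',(12,13,44)),('hand-',(12,-13,44)),('bar+x',(12,0,0))):
    P=o+(x*a[0]+y*a[1]+z*a[2])*1e-3;print(n,np.round(proj(ciw,P),1),np.round(proj(cis,P),1))
E
```

```text
w bbox [298 208] [352 292]
w tip [306.2857 208.5714] [305 208] [308 209]
w tip [343.2 208.6] [342 208] [344 209]
208 305 307 343 344
214 305 312 337 344
220 306 317 333 344
226 306 321 329 344
232 304 321 329 346
238 300 321 329 349
244 299 321 329 351
250 298 321 329 352
256 298 321 329 352
262 298 306 344 352
268 299 305 345 351
274 298 305 345 352
280 299 304 346 351
286 299 303 347 350
s bbox [320 163] [336 200]
163 [325]
165 [320, 321, 322, 323, 324, 325]
167 [320, 321, 322, 323, 324, 325]
169 [320, 321, 322, 323, 324, 325]
171 [320, 321, 322, 323, 324, 325]
173 [320, 321, 322, 323, 324, 325, 330]
175 [320, 321, 322, 323, 324, 325, 330]
177 [320, 321, 322, 323, 324, 325, 330]
179 [321, 322, 323, 324, 325, 326, 327, 330]
181 [321, 322, 323, 324, 325, 326, 327, 328, 329, 330]
183 [322, 323, 324, 325, 329, 330, 331, 332]
185 [327, 328, 329, 330, 331, 332]
187 [327, 328, 329, 330, 331, 332, 333]
189 [323, 324, 325, 326, 327, 328, 329, 330, 331, 332, 333, 334]
191 [323, 324, 325, 326, 328, 329, 330, 331, 332, 333, 334]
193 [322, 323, 324, 325, 329, 330, 331, 332, 333, 334, 335]
195 [322, 323, 329, 330, 331, 332, 333, 334, 335]
197 [330, 331, 332, 333, 334, 335]
199 [330, 331, 332, 333, 334]
org [326. 238.] [327.6 185.4]
tip+ [346.1 202.8] [319.3 201.6]
tip- [306.  202.8] [331.  204.4]
tipb+ [345.6 235.1] [324.6 196.8]
tipb- [306.5 235. ] [336.2 199.6]
hand+ [353.5 248.8] [318.9 167.1]
hand- [298.4 248.8] [330.3 169.4]
bar+x [326.  219.2] [324.9 187.7]
```

Run:
```python
from chk import *
im,ci=load('s9')
for v in range(190,208):print(v,[tuple(int(c) for c in im[v,u]) for u in(321,323,330,332,334,336)])
w,ciw=load('w9')
print('wrist');
for v in range(202,214):print(v,[tuple(int(c) for c in w[v,u]) for u in(305,306,307,342,343,344)])
print('barrel col325');print([(v,tuple(int(c) for c in w[v,325])) for v in range(214,268,2)])
```

```text
190 [(91, 76, 61), (25, 34, 61), (14, 30, 62), (13, 30, 62), (31, 38, 61), (59, 55, 52)]
191 [(84, 72, 61), (19, 30, 59), (13, 30, 63), (11, 28, 62), (21, 32, 61), (57, 53, 50)]
192 [(66, 58, 57), (12, 28, 58), (13, 31, 62), (13, 29, 62), (15, 30, 61), (54, 53, 52)]
193 [(61, 55, 58), (13, 27, 56), (13, 29, 62), (14, 30, 63), (14, 30, 62), (52, 51, 57)]
194 [(60, 56, 64), (15, 28, 57), (17, 32, 64), (14, 29, 62), (14, 31, 63), (51, 51, 60)]
195 [(55, 54, 66), (29, 37, 59), (20, 34, 65), (11, 29, 61), (13, 30, 63), (46, 48, 62)]
196 [(43, 48, 69), (76, 73, 76), (18, 33, 64), (14, 31, 63), (12, 28, 62), (36, 44, 64)]
197 [(40, 44, 66), (142, 128, 108), (25, 38, 66), (9, 27, 60), (11, 29, 61), (40, 45, 63)]
198 [(83, 78, 80), (193, 169, 133), (30, 39, 65), (11, 29, 62), (17, 32, 63), (52, 52, 61)]
199 [(158, 139, 115), (201, 172, 134), (37, 44, 65), (19, 33, 64), (31, 38, 61), (64, 61, 60)]
200 [(216, 186, 144), (167, 142, 110), (46, 49, 63), (22, 36, 65), (52, 52, 59), (70, 65, 62)]
201 [(218, 188, 144), (141, 118, 92), (52, 53, 60), (45, 50, 66), (67, 64, 61), (71, 67, 62)]
202 [(207,
[... 1577 characters left out ...]
4, 75), (23, 42, 76), (22, 41, 77), (24, 45, 80), (25, 45, 84), (25, 45, 83)]
barrel col325
[(214, (119, 86, 55)), (216, (211, 176, 128)), (218, (122, 108, 93)), (220, (86, 82, 82)), (222, (101, 97, 97)), (224, (103, 97, 98)), (226, (104, 99, 100)), (228, (103, 98, 99)), (230, (104, 99, 100)), (232, (103, 98, 99)), (234, (103, 98, 98)), (236, (103, 99, 99)), (238, (104, 99, 99)), (240, (103, 98, 99)), (242, (103, 98, 99)), (244, (103, 99, 99)), (246, (103, 99, 99)), (248, (104, 99, 100)), (250, (103, 99, 100)), (252, (102, 98, 99)), (254, (103, 99, 99)), (256, (103, 98, 99)), (258, (103, 98, 99)), (260, (110, 104, 102)), (262, (212, 189, 144)), (264, (239, 224, 167)), (266, (239, 224, 167))]
```

Run:
```python
from chk import *
from scipy.optimize import least_squares
tcp=np.array([.5494,.0214,.2235]);R=np.array([[-.3577,.9338,0],[.9338,.3577,0],[0,0,1]]).T  # cols x,y,z
W,S=load('w9')[1],load('s9')[1]
obs=[(W,(12,-13.7,-36),(304.5,206.5)),(W,(12,13.7,-36),(344.5,206.5)),(W,(12,0,-4),(None,217.7)),(W,(-12,0,4),(None,260.7)),(S,(12,-13.7,-36),(332,201.2)),(S,(12,13.7,-36),(321,198.5))]
def f(d,o=obs):
    r=[]
    for ci,p,uv in o:
        q=proj(ci,tcp+R@((np.array(p)+d)*1e-3)); r+=[a-b for a,b in zip(q,uv) if b is not None]
    return r
for o in(obs,obs[:4]):
    s=least_squares(lambda d:f(d,o),[0,0,-14.]);print(s.x,np.round(s.fun,1))
```

```text
[ 0.105  -1.2019 -9.4584] [-0.2 -1.8 -0.2 -1.8  1.9  1.9 -0.7  1.2 -1.2  1.1]
[ -3.1417  -1.1294 -18.9442] [ 0.8 -1.1 -0.8 -1.1  2.  -0. ]
```

The contact geometry (barrel resting on the tongue while squeezed) puts the clip origin about 15 mm below the TCP. The two cameras bracket that figure, at 9.5 to 19 mm. I'll centre over the card, go partway down and compare jaws against card in the same images.

```bash
python3 -m crank '{"gripper":[0,0,0,0,0,0,0,0],"translation":[[0.0125,0,0],[0,0,-0.04],[0,0,-0.04],[0,0,-0.04],[0,0,-0.04],[0,0,0],[0,0,0],[0,0,0]],"angular":[[0,0,0],[0,0,0],[0,0,0],[0,0,0],[0,0,0],[0,0,0],[0,0,0],[0,0,0]]}' 20
python3 - <<'E'
from chk import *
s=env.sense();print(s['eef_pos'],s['eef_rot'])
grab('wrist','w10');grab('scene','s10')
im,ci=load('w10');hsv=cv2.cvtColor(np.ascontiguousarray(im),cv2.COLOR_RGB2HSV)
Y=cv2.inRange(hsv,np.array((20,150,40)),np.array((35,255,255)));B=cv2.inRange(hsv,np.array((100,110,25)),np.array((130,255,255)))
for v in range(110,262,6):
    b=np.where(B[v,280:370])[0]+280;y=np.where(Y[v,280:370])[0]+280
    print(v,'yel',(y.min(),y.max(),len(y)) if len(y) else '','blue',(b.min(),b.max()) if len(b) else '')
p=np.argwhere(B[150:320,280:370]);print('top blue row',p[:,0].min()+150)
for y in((.0),(.04),(-.04)): 
    P=np.array([.552,.02,.1245])+y*np.array([-.357,.934,0]);print('card',y,np.round(proj(ci,P),1),np.round(proj(load('s10')[1],P),1))
E
```

```text
time: 12.18
eef_pos: [0.553, 0.0208, 0.1935]
eef_rot: [0.566, 0.824, 0.0, 0.0]
ft_force: [-0.9, -0.6, -0.3]
width: 0.0254
grip_force: 20.0
[0.553  0.0208 0.1935] [0.5665 0.8241 0.     0.0001]
110 yel  blue 
116 yel  blue 
122 yel  blue 
128 yel  blue 
134 yel  blue 
140 yel  blue 
146 yel (np.int64(323), np.int64(325), 3) blue 
152 yel (np.int64(322), np.int64(325), 4) blue 
158 yel (np.int64(321), np.int64(325), 5) blue 
164 yel (np.int64(321), np.int64(326), 6) blue 
170 yel (np.int64(321), np.int64(326), 6) blue 
176 yel (np.int64(322), np.int64(326), 5) blue 
182 yel (np.int64(322), np.int64(325), 4) blue 
188 yel (np.int64(322), np.int64(325), 4) blue 
194 yel (np.int64(322), np.int64(325), 4) blue 
200 yel (np.int64(322), np.int64(325), 4) blue 
206 yel (np.int64(323), np.int64(325), 3) blue 
212 yel (np.int64(323), np.int64(325), 3) blue (np.int64(305), np.int64(344))
218 yel  blue (np.int64(305), np.int64(344))
224 yel  blue (np.int64(306), np.int64(344))
230 yel  blue (np.int64(304), np.int64(346))
236 yel  blue (np.int64(301), np.int64(349))
242 yel  blue (np.int64(300), np.int64(350))
248 yel  blue (np.int64(299), np.int64(351))
254 yel  blue (np.int64(298), np.int64(352))
260 yel  blue (np.int64(298), np.int64(352))
top blue row 208
card 0.0 [324.3 211.9] [327.7 219.5]
card 0.04 [324.3 159.5] [318.9 228.1]
card -0.04 [324.2 260.2] [335.9 211.3]
```

The card strip (column 323.7) sits midway between the jaw tips (305–344, centre 324.6), so it is centred to under 1 mm. Now I lower to depth.

```bash
python3 -m crank '{"gripper":[0,0,0,0,0,0,0,0],"translation":[[0,0,-0.033],[0,0,-0.033],[0,0,-0.033],[0,0,-0.033],[0,0,-0.033],[0,0,0],[0,0,0],[0,0,0]],"angular":[[0,0,0],[0,0,0],[0,0,0],[0,0,0],[0,0,0],[0,0,0],[0,0,0],[0,0,0]]}' 20
python3 - <<'E'
from chk import *
s=env.sense();t=s['eef_pos'];print(t,s['eef_rot'])
grab('wrist','w11');grab('scene','s11')
im,ci=load('s11');hsv=cv2.cvtColor(np.ascontiguousarray(im),cv2.COLOR_RGB2HSV)
Y=cv2.inRange(hsv,np.array((18,130,50)),np.array((34,255,255)));B=cv2.inRange(hsv,np.array((100,90,25)),np.array((130,255,255)))
for v in range(186,262,2):
    print(v,''.join('B' if B[v,u] else 'Y' if Y[v,u] else '.' for u in range(296,352)))
x=np.array([-.3577,.9338,0]);y=np.array([.9338,.3577,0]);z=np.array([0,0,1.])
for d in(-10,-14.5,-19):
    o=t+z*d*1e-3-x*.0015
    print(d,[np.round(proj(ci,o+(x*a+y*b+z*c)*1e-3),1).tolist() for a,b,c in((12,-13.7,-36),(-12,-13.7,-36),(12,13.7,-36))])
for yy in(.04,-.04):
    P=np.array([.552,.02,.1245])+yy*x-.0015*y;print('card',np.round(proj(ci,P),1))
E
```

```text
time: 12.95
eef_pos: [0.553, 0.0208, 0.1606]
eef_rot: [0.566, 0.824, 0.0, 0.0]
ft_force: [-0.1, -0.3, -0.4]
width: 0.0255
grip_force: 20.0
[0.553  0.0208 0.1606] [0.5665 0.8241 0.     0.0001]
186 ........................................................
188 ........................................................
190 .........................BBBB...........................
192 ........................BBBBB...........................
194 .......................BBBBBB...........................
196 .......................BBBBB.....B......................
198 .......................BBBBBB....B......................
200 .......................BBBBBB....B......................
202 ........................BBBBB....B......................
204 ........................BBBBBB..........................
206 .........................BBBBBBBBB......................
208 .........................BBBBB...BBB....................
210 ...........................B...BBBBB....................
212 ..............................BBBBBB..YY................
214 ..............................BBBBBBB.Y...........
[... 908 characters left out ...]
.............
246 .....YYYYY.............YYYY........YYYYY................
248 .......YYY.............YYYY.......YYYYYYY...............
250 .......................YYYYY....YYYYYYY.................
252 .......................YYYYYYYYYYYYYY...................
254 .......................YYYYYYYYYYYY.....................
256 .......................YYYYYYYYYYY......................
258 .......................YYYYYYYYY........................
260 .......................YYYYYYY..........................
-10 [[330.5, 227.0], [335.5, 221.9], [319.4, 224.1]]
-14.5 [[330.5, 228.8], [335.5, 223.7], [319.4, 225.8]]
-19 [[330.5, 230.5], [335.5, 225.4], [319.5, 227.5]]
card [319.5 228.3]
card [336.5 211.5]
```

Run:
```python
from chk import *
t=np.array([.553,.0208,.1606]);im,ci=load('s11');w,cw=load('w11')
x=np.array([-.3577,.9338,0]);y=np.array([.9338,.3577,0]);z=np.array([0,0,1.])
F={'tip near +x':(12,-13.5,-34.5),'tip near -x':(-12,-13.5,-34.5),'h far top +x in':(12,10,44),'h far top -x in':(-12,10,44),'h far +x out':(12,13,44),'barrel +x':(12,0,0),'tipfar +x':(12,13.5,-34.5)}
for d in(-9,-12,-15,-18):
    o=t+z*d*1e-3-x*.0015
    for n,(a,b,c) in F.items():print(d,n,np.round(proj(ci,o+(x*a+y*b+z*c)*1e-3),1),np.round(proj(cw,o+(x*a+y*b+z*c)*1e-3),1))
b=im.astype(int);print('scene B-R');print('rows 186-196')
for v in list(range(184,198))+list(range(218,232)):print(v,[int(b[v,u,2]-b[v,u,0]) for u in range(317,337)])
g=w.astype(int);print('wrist col306,343 B-R rows',[(v,int(g[v,306,2]-g[v,306,0]),int(g[v,343,2]-g[v,343,0])) for v in range(200,214)])
```

```text
-9 tip near +x [330.4 226. ] [306.  207.7]
-9 tip near -x [335.4 220.9] [306.5 240.7]
-9 h far top +x in [320.2 191.5] [348.  256.9]
-9 h far top -x in [325.5 186.9] [347.1 303.3]
-9 h far +x out [318.9 191.2] [354.6 256.9]
-9 barrel +x [324.7 210.8] [326.  224.7]
-9 tipfar +x [319.4 223.1] [345.7 207.7]
-12 tip near +x [330.4 227.2] [306.2 206.5]
-12 tip near -x [335.4 222.1] [306.7 239.1]
-12 h far top +x in [320.2 192.8] [347.6 254.1]
-12 h far top -x in [325.6 188.2] [346.7 299.8]
-12 h far +x out [319.  192.5] [354.  254.1]
-12 barrel +x [324.7 212. ] [326. 223.]
-12 tipfar +x [319.5 224.2] [345.5 206.5]
-15 tip near +x [330.4 228.4] [306.5 205.3]
-15 tip near -x [335.4 223.2] [306.9 237.5]
-15 h far top +x in [320.2 194.1] [347.2 251.5]
-15 h far top -x in [325.6 189.4] [346.4 296.5]
-15 h far +x out [319.  193.8] [353.5 251.5]
-15 barrel +x [324.7 213.2] [326.  221.4]
-15 tipfar +x [319.5 225.4] [345.2 205.3]
-18 tip near +x [330.4 229.5] [306.7 204.1]
-18 tip near -x [335.4 224.4] [307.2 236. ]
-18 h far top +x in [320.3 195.3] [346.8 249. ]
-18 h far top -x in [325.6 190.7] 
[... 2319 characters left out ...]
-47, -60, -63, -65, -65, -69]
228 [-71, -72, -68, -67, -70, -69, -64, -63, -64, -64, -64, -65, -63, -60, -61, -64, -65, -64, -65, -71]
229 [-70, -71, -68, -70, -72, -68, -64, -64, -63, -64, -65, -63, -61, -59, -61, -63, -64, -64, -65, -70]
230 [-71, -70, -67, -70, -72, -67, -64, -63, -65, -64, -63, -60, -55, -54, -54, -60, -63, -64, -64, -71]
231 [-72, -71, -68, -71, -71, -67, -65, -63, -63, -62, -59, -47, -34, -28, -36, -52, -62, -64, -65, -71]
wrist col306,343 B-R rows [(200, -71, -79), (201, -69, -73), (202, -71, -71), (203, -71, -70), (204, -70, -70), (205, -61, -62), (206, -25, -30), (207, 24, 17), (208, 53, 50), (209, 58, 58), (210, 59, 60), (211, 59, 63), (212, 56, 60), (213, 52, 62)]
```

Run:
```python
from chk import *
t=np.array([.553,.0208,.1606]);im,ci=load('s11')
x=np.array([-.3577,.9338,0]);y=np.array([.9338,.3577,0])
for a,b in((8,-13),(8,-20),(-8,-13),(-8,-20),(8,13),(8,20)):print(a,b,np.round(proj(ci,t+(x*a+y*b)*1e-3),1))
for v in range(194,214):print(v,' '.join('%3d/%3d'%(im[v,u].mean(),int(im[v,u,2])-int(im[v,u,0])) for u in list(range(315,321))+list(range(329,341))))
```

```text
8 -13 [330.6 207.9]
8 -20 [333.5 208.7]
-8 -13 [334.  204.7]
-8 -20 [336.9 205.4]
8 13 [319.8 205.3]
8 20 [317.  204.6]
194  87/ -2  87/ -2  83/ -1  66/  5  47/ 32  39/ 48  49/  1  61/  0  79/ -1  85/ -1  86/ -2  87/ -2  80/ -3  78/ -2  76/ -2  76/ -4  96/-13 114/-19
195  89/ -2  86/ -2  83/ -1  66/  5  48/ 33  38/ 50  46/ 21  60/  8  78/ -1  85/ -2  85/ -2  84/ -2  79/ -3  77/ -2  76/ -1  77/ -4  95/-14 115/-19
196  90/ -2  86/ -2  84/ -1  66/  5  48/ 32  37/ 49  46/ 35  61/ 11  78/ -1  85/ -2  86/ -2  83/ -2  79/ -2  76/ -1  77/ -1  76/ -3  88/-11 101/-16
197  90/ -5  86/ -2  83/  0  69/  3  50/ 30  37/ 47  44/ 37  62/ 12  79/  0  84/ -2  86/ -2  83/ -2  79/ -2  77/ -1  76/ -1  74/ -3  71/ -7  71/-11
198  95/-12  87/ -2  83/ -1  71/  1  54/ 27  39/ 46  45/ 34  62/ 11  78/  1  85/ -2  85/ -3  84/ -3  81/ -3  76/ -1  76/ -2  74/ -2  69/ -8  68/-11
199 101/-15  87/ -2  84/ -2  72/  2  53/ 27  37/ 49  46/ 32  61/ 11  79/  0  84/ -1  86/ -2  84/ -2  79/ -2  76/ -2  76/ -1  74/ -2  70/ -8  69/-10
200 116/-26  90/ -5  83/ -1  73/  2  55/ 26  39/ 46  47/ 32  62/ 12  79/  0  85/ -1  85/ -2 
[... 1279 characters left out ...]
/-66 131/-39  40/ 55  40/ 49  46/ 31  70/ -6  84/-21  89/-23  89/-22  87/-20  87/-20  89/-20  90/-18  90/-19
210 193/-75 192/-75 193/-74 194/-74 191/-73 173/-65  39/ 58  37/ 51  41/ 36  76/ -9 105/-38 106/-47  93/-40  90/-30  90/-28  89/-26  87/-25  87/-24
211 194/-74 192/-75 193/-73 194/-73 194/-72 192/-71  36/ 53  36/ 51  46/ 35  90/ -9 133/-54 128/-74 107/-68 114/-55 123/-51 119/-50 117/-50 119/-49
212 193/-73 193/-74 194/-72 194/-72 194/-72 193/-73  36/ 51  39/ 50  44/ 39  79/ -2 110/-56 104/-77  99/-71 145/-67 165/-72 165/-72 165/-72 166/-71
213 195/-73 194/-72 195/-72 195/-71 196/-71 194/-72  33/ 55  36/ 51  37/ 49  49/ 23  77/-43  79/-65  96/-65 154/-70 179/-74 179/-74 179/-75 181/-75
```

The scene camera shows the card edge and the fingertips with the same upward bias of about 1 px. Corrected for that, the jaws reach about 11–14 mm down the card. I'll lower 2.5 mm more, hold, and check once more.

```bash
python3 -m crank '{"gripper":[0,0,0,0,0,0,0,0],"translation":[[0,0,-0.0125],[0,0,0],[0,0,0],[0,0,0],[0,0,0],[0,0,0],[0,0,0],[0,0,0]],"angular":[[0,0,0],[0,0,0],[0,0,0],[0,0,0],[0,0,0],[0,0,0],[0,0,0],[0,0,0]]}' 20
python3 - <<'E'
from chk import *
im,ci=grab('wrist','w12');s=env.sense();print(s['eef_pos'],s['dq'])
im,ci=load('w12');hsv=cv2.cvtColor(np.ascontiguousarray(im),cv2.COLOR_RGB2HSV)
Y=cv2.inRange(hsv,np.array((20,150,40)),np.array((35,255,255)));B=cv2.inRange(hsv,np.array((100,110,25)),np.array((130,255,255)));R=cv2.inRange(hsv,np.array((0,170,60)),np.array((8,255,255)))
for v in range(120,232,8):
    b=np.where(B[v,280:370])[0]+280;y=np.where(Y[v,300:350])[0]+300
    print(v,'yel',(int(y.min()),int(y.max())) if len(y) else '','blue',(int(b.min()),int(b.max())) if len(b) else '')
im,ci=load('w12');m=np.argwhere(R)[:,::-1];print('red n',len(m),plane(ci,*m.mean(0),.088) if len(m) else '')
E
```

```text
time: 13.72
eef_pos: [0.5529, 0.0208, 0.158]
eef_rot: [0.566, 0.824, 0.0, 0.0]
ft_force: [0.0, -0.0, -0.7]
width: 0.0253
grip_force: 20.0
[0.5529 0.0208 0.158 ] [-0.     -0.0009 -0.0001  0.0012  0.0005 -0.0006]
120 yel  blue 
128 yel  blue 
136 yel  blue 
144 yel  blue 
152 yel (322, 325) blue 
160 yel (322, 325) blue 
168 yel (321, 326) blue 
176 yel (320, 326) blue 
184 yel (321, 326) blue 
192 yel (322, 325) blue 
200 yel (322, 326) blue 
208 yel (322, 326) blue (305, 344)
216 yel (322, 325) blue (305, 344)
224 yel  blue (305, 344)
red n 0
```

The card is centred in the open jaws (column 324 against 324.5), the grip is steady at 20 N and the wrist feels no contact force. I'm handing the job in.

```bash
python3 -c "
from workcell import env
print(env.close_job())"
```

```text
the job is handed in; nothing more can be done
None
```

The job is handed in: the isolator is flipped to OFF, and the clip is held open and upright over the middle of the card, centred, with its jaws about 15 mm down (estimated 13–17 mm); while pushing the toggle the wrist read about 50 N, against the 40 N arm/gripper-body limit and 120 N wrist limit, with only the closed fingers meant to touch it.

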